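# Find the rocking corner of the governor base plate and flatten its shim

## Robot

A 6-joint arm with a two-finger parallel gripper is mounted at the origin on the work surface. World frame = base frame: x ahead of the robot, y to its left, z up, the work surface at z = 0. Lengths are in m, angles in degrees, forces in N, time in s.
With the tool pointing down it reaches from about 0.25 to 0.725 m from the base axis. Payload 9.7 kg.
Tool frame: the origin (TCP) lies midway between the tips of the shut fingers; the grasp point (between the pads) lies 19 mm behind it (bot.pinch_z is the distance from the TCP to the grasp point, in m); z points along the fingers, x is the direction in which the jaws open and shut, and the axes are right-handed (so a half turn about z gives the same grasp; the last joint's range is limited). The gripper opens to 85 mm and grips with 20 to 120 N. Pads are 22 mm wide; open, the fingers measure 114 mm over their backs; the gripper's body (76 mm by 85 mm) begins 54 mm behind the grasp point. The pads swing forward as they close: fully open they stand 13 mm farther back than shut.
Start: joints at [-67.609, 4.979, 10.078, 95.1, 0, 90], TCP at [0.21, -0.509, 0.209] pointing down, gripper open.
Joint ranges: [-179.16, 179.16], [-48.56, 103.87], [-65.8, 70.77], [-126.05, 130.52], [-82.76, 87.17], [-180, 180]. Speed limits (degrees/s): [127.2, 127.2, 147.25, 180, 180, 180].

## Interface

Orientations are given as [roll, pitch, yaw] about the fixed x, y, z axes, in that order (R = Rz(yaw) Ry(pitch) Rx(roll)).
In Python, from workcell import bot gives the robot as it stands. The module is installed in compiled form; this text tells all that it offers.
- The arm moves only by the shell command python3 -m pendant 'ROWS' [FORCE]. ROWS is JSON, a list of rows, each a list of 7 numbers: the shift along the tool's x, y, z scaled (see below), then the turn, a rotation vector about the tool's x, y, z scaled (see below), then the closure, from 0 (fully open) to 1 (shut). In form: [[tx, ty, tz, wx, wy, wz, jaw], ...]. A call has 1 to 12 rows; each row shifts and turns the pose as measured when the row begins, along the tool's axes as they then stand; what a row does not reach is not made up. The controller multiplies each number of a shift by 0.25 m and each number of a turn by pi rad. A row lasts 1/10 s, in which the tool goes at most 50 mm and 8.59 degrees, less where a joint would pass 70% of its speed; a pose out of reach is approached as far as the arm can. A call with a number of a shift or a turn outside -1 to 1 is refused whole. A call with a gripper value outside its range is refused whole. The fingers move at their own pace and stop on an object; FORCE is the grip in N (left out, the last holds). Time passes only in rows, so rows that do not move let the fingers close. It gives the time, the measured TCP pose, the force and the opening at its end, in the units of the state.
- bot.get_obs(): the state, without advancing time (a new reading comes with each control period).
- bot.camera(name): name is "scene" or "top" or "wrist"; returns the picture (480x640x3 uint8, red, green, blue); there is no depth.
- bot.calibration(name): a dict with "intrinsics" (3x3 intrinsics, pixels), "k1" (the pictures are not rectified: a ray, as slopes to the right and down, at radius r is drawn at 1 + k1 r^2 times it, then the intrinsics apply), "xyz" and "attitude" of the camera in the world. Camera axes: x right, y up, looking along -z (the intrinsics and any distortion apply to the point x, -y, -z); pixel columns grow to the right and rows downward; lengths in m; the calibration is good to about 2 mm. A picture is of the moment at which its call begins: read the wrist's pose just before it. calibration takes no time and is no camera call; for the wrist camera it gives the pose at the moment of the call.
- bot.job_done(): hands the job in, once; it reports no verdict.
The state is a dict: "time": time; "q": joint angles; "qd": joint speeds; "joint_efforts": joint torques, N m; "ee_pos": TCP position; "tcp_rot": TCP orientation; "wrist_force": force on the tool from outside, world axes, zero at the start; "torque": the same for the moment, N m; "opening": finger opening in m.
Only numpy, scipy, OpenCV 4.12 (cv2) and the standard library are available. Lean on these libraries where they do the work, as an engineer would, in place of code of your own. Each camera call takes 0.05 s, during which the arm holds its last target.

## Task

One corner of the loose governor base plate rocks: with the fingertips, press down on the black corner pads one after another until you find the corner that sinks. Then press that corner's brass shim leaf down flat onto the plate, leave the other three leaves standing, and move clear; only press, do not lift the plate or disturb the parts lying around.

Things in the scene. Friction and masses are not known exactly. Their poses are not given: they have to be found in the camera images.
- bed: blue painted levelling bed, a shallow tray fixed to the shelf, 205 x 325 x 27 mm, walls 7 mm; origin at the centre of its underside, x across its short side (away from the robot, turned by its yaw), y along its long side, z up. Its place and yaw change.
- plate: bare aluminium governor base plate, 185 (x) x 305 (y) x 10 mm, about 1.2 kg, loose, lying inside the bed with 3 mm play all round and its top 5 mm above the bed's walls; origin at the centre of its underside, 22 mm above the shelf, axes as the bed's. A steel flange 52 mm across, 14 mm high stands at its centre.
- pad_a: black round press pad on the near left corner of the plate, 28 mm across, 5 mm high, at x -65, y +125 mm from the plate's centre; origin at the centre of its underside, on the plate's top, so its top is 5 mm above the origin. A hidden foot lies under each pad: three solid, one springy (any corner). Pressed, the springy corner starts to sink at 2 to 3 N, is some 4.5 mm down under 6 N and stops hard; it comes back when let go
- leaf_a (a joint): angle (rad) of the brass shim leaf belonging to pad_a: 0 is flat on the plate, about 0.4 standing up as found. Stiff hinge: it stays where it is left and takes some 8 N at its press point to move; at the springy corner the corner sinks under the finger before the leaf moves
- press_a (a point): point to press on the top of leaf_a, 27 mm from its hinge. The leaf is 24 (x) x 34 (y) x 2 mm, hinged on the plate at x -65, y +45 mm from the plate's centre, its free edge towards pad_a and up to 16 mm above the plate. Flat, the press point is 2.5 mm above the plate's top, at y +72 mm
- pad_b: black round press pad on the near right corner of the plate, 28 mm across, 5 mm high, at x -65, y -125 mm from the plate's centre; origin at the centre of its underside, on the plate's top, so its top is 5 mm above the origin. A hidden foot lies under each pad: three solid, one springy (any corner). Pressed, the springy corner starts to sink at 2 to 3 N, is some 4.5 mm down under 6 N and stops hard; it comes back when let go
- leaf_b (a joint): angle (rad) of the brass shim leaf belonging to pad_b: 0 is flat on the plate, about 0.4 standing up as found. Stiff hinge: it stays where it is left and takes some 8 N at its press point to move; at the springy corner the corner sinks under the finger before the leaf moves
- press_b (a point): point to press on the top of leaf_b, 27 mm from its hinge. The leaf is 24 (x) x 34 (y) x 2 mm, hinged on the plate at x -65, y -45 mm from the plate's centre, its free edge towards pad_b and up to 16 mm above the plate. Flat, the press point is 2.5 mm above the plate's top, at y -72 mm
- pad_c: black round press pad on the far left corner of the plate, 28 mm across, 5 mm high, at x +65, y +125 mm from the plate's centre; origin at the centre of its underside, on the plate's top, so its top is 5 mm above the origin. A hidden foot lies under each pad: three solid, one springy (any corner). Pressed, the springy corner starts to sink at 2 to 3 N, is some 4.5 mm down under 6 N and stops hard; it comes back when let go
- leaf_c (a joint): angle (rad) of the brass shim leaf belonging to pad_c: 0 is flat on the plate, about 0.4 standing up as found. Stiff hinge: it stays where it is left and takes some 8 N at its press point to move; at the springy corner the corner sinks under the finger before the leaf moves
- press_c (a point): point to press on the top of leaf_c, 27 mm from its hinge. The leaf is 24 (x) x 34 (y) x 2 mm, hinged on the plate at x +65, y +45 mm from the plate's centre, its free edge towards pad_c and up to 16 mm above the plate. Flat, the press point is 2.5 mm above the plate's top, at y +72 mm
- pad_d: black round press pad on the far right corner of the plate, 28 mm across, 5 mm high, at x +65, y -125 mm from the plate's centre; origin at the centre of its underside, on the plate's top, so its top is 5 mm above the origin. A hidden foot lies under each pad: three solid, one springy (any corner). Pressed, the springy corner starts to sink at 2 to 3 N, is some 4.5 mm down under 6 N and stops hard; it comes back when let go
- leaf_d (a joint): angle (rad) of the brass shim leaf belonging to pad_d: 0 is flat on the plate, about 0.4 standing up as found. Stiff hinge: it stays where it is left and takes some 8 N at its press point to move; at the springy corner the corner sinks under the finger before the leaf moves
- press_d (a point): point to press on the top of leaf_d, 27 mm from its hinge. The leaf is 24 (x) x 34 (y) x 2 mm, hinged on the plate at x +65, y -45 mm from the plate's centre, its free edge towards pad_d and up to 16 mm above the plate. Flat, the press point is 2.5 mm above the plate's top, at y -72 mm
- sheave: dark iron sheave rim segment, an arc some 130 mm long, 40 mm wide, 26 mm high, loose on the shelf to the left; origin under the middle of the arc. Bystander
- roller: grey nylon roller, a ring 52 mm across with an 18 mm bore, 34 mm high, standing on the shelf to the left; origin at the centre of its underside. Bystander
- handle: orange lever handle with a steel tang, 168 mm long along its x, 26 mm wide, 22 mm high, lying on the shelf to the right; origin on its underside, between grip and tang. Bystander

How it is judged:
By the outcome, as a careful person would: the job done as asked, in the order asked, and still so for the second after the job is handed in, with the robot touching nothing.
It also fails if it takes over 50 s, if anything falls off the work surface, if the arm or the gripper's body presses on something with over 40 N, if the wrist force passes 120 N, or if a joint passes its speed limit or range.

## Working session

There is one attempt and no reset: what is moved stays moved. The work goes in short steps, Python scripts to look and compute and a shell command to move; the robot and the scene stay as the last step left them, time stands still between calls to the robot, and variables do not carry over. Pictures are saved under pics/ and viewed, and the job is handed in when it is done.

```bash
mkdir -p pics
python3 - <<'E'
from workcell import bot
import cv2
o=bot.get_obs(); print(o)
for n in ["top","scene"]:
    im=bot.camera(n); cv2.imwrite(f"pics/{n}0.png",im[:,:,::-1]); c=bot.calibration(n); print(n,c)
E
```

```text
{'time': 0.0, 'q': array([-6.76091659e+01,  5.01327605e+00,  1.00317652e+01,  9.50987894e+01,
       -1.26429555e-03,  9.00020347e+01]), 'qd': array([ 0.0610866 , -0.03637493,  0.11175999, -0.15354318,  0.06457703,
        0.05698396]), 'joint_efforts': array([-1.63518805e-03, -5.20389211e+01,  4.64803720e+01,  1.64825411e-02,
       -8.70093527e-05,  9.13351101e-06]), 'ee_pos': array([ 0.20939895, -0.5082885 ,  0.20853813]), 'tcp_rot': array([ 1.79998733e+02,  8.03001985e-02, -6.76112006e+01]), 'wrist_force': array([-0.26898967, -0.5008285 ,  0.85673753]), 'torque': array([-0.01234059, -0.01931522, -0.0038331 ]), 'opening': 0.08539033724704362}
top {'intrinsics': array([[518.58905143,   0.        , 314.72134351],
       [  0.        , 518.58905143, 238.01014256],
       [  0.        ,   0.        ,   1.        ]]), 'k1': -0.06478683660603911, 'xyz': array([ 0.36568366, -0.0311029 ,  1.04678241]), 'attitude': array([ 10.5713937 ,  -0.17271256, -90.33746514])}
scene {'intrinsics': array([[560.41304607,   0.        , 321.17871429],
       [  0.        , 560.41304607, 238.19027946],
       [  0.        ,   0.        ,   1.        ]]), 'k1': -0.07674044573903838, 'xyz': array([1.14077366, 0.93592977, 0.76082098]), 'attitude': array([ 58.92325176,   0.47440234, 147.27780701])}
```

View pics/top0.png

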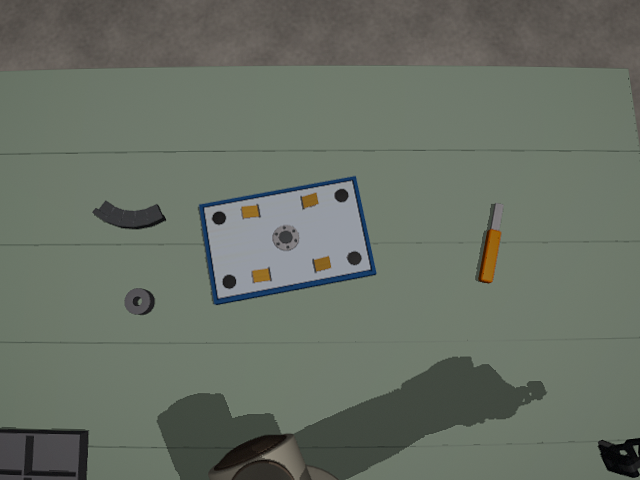

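View pics/scene0.png

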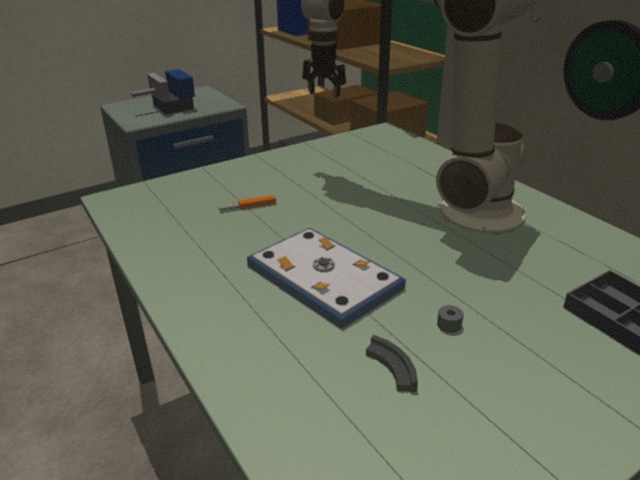

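The top view shows the pads at about c (219,218), d (341,196), a (229,282) and b (354,258), the flange at (286,237), and four leaves standing. Next I'll triangulate the pads from the two views.

```bash
cat > h.py <<'E'
import numpy as np, cv2
from workcell import bot
from scipy.spatial.transform import Rotation as Ro
def RR(a): return Ro.from_euler('xyz',a,degrees=True).as_matrix()
def ray(c,uv):
    K=c['intrinsics']; d=np.array([(uv[0]-K[0,2])/K[0,0],(uv[1]-K[1,2])/K[1,1]])
    s=d.copy()
    for _ in range(20): s=d/(1+c['k1']*(s@s))
    v=RR(c['attitude'])@np.array([s[0],-s[1],-1.]); return np.array(c['xyz']),v/np.linalg.norm(v)
def onz(c,uv,z):
    o,v=ray(c,uv); return o+v*(z-o[2])/v[2]
def proj(c,P):
    p=RR(c['attitude']).T@(np.array(P)-c['xyz']); s=np.array([p[0],-p[1]])/-p[2]; s=s*(1+c['k1']*(s@s)); K=c['intrinsics']; return np.array([K[0,0]*s[0]+K[0,2],K[1,1]*s[1]+K[1,2]])
def tri(c1,u1,c2,u2):
    o1,v1=ray(c1,u1);o2,v2=ray(c2,u2); A=np.stack([v1,-v2],1); t=np.linalg.lstsq(A,o2-o1,rcond=None)[0]
    a=o1+v1*t[0];b=o2+v2*t[1]; return (a+b)/2,np.linalg.norm(a-b)
def pads(im,box,thr=70,amin=40,amax=400):
    x0,y0,x1,y1=box; g=im.max(2); m=np.zeros_like(g); m[y0:y1,x0:x1]=(g[y0:y1,x0:x1]<thr)*255
    n,l,s,ce=cv2.connectedComponentsWithStats(m)
    return [(ce[i].round(2),s[i,4],s[i,2:4]) for i in range(1,n) if amin<s[i,4]<amax]
E
python3 - <<'E'
from h import *
t=cv2.imread('pics/top0.png')[:,:,::-1]; s=cv2.imread('pics/scene0.png')[:,:,::-1]
for p in pads(t,(195,170,380,310)): print(p)
print()
for p in pads(s,(240,225,410,325),amin=20): print(p)
E
```

```text
(array([341.13, 195.09]), np.int32(133), array([13, 13], dtype=int32))
(array([218.64, 217.58]), np.int32(131), array([14, 12], dtype=int32))
(array([285.21, 236.7 ]), np.int32(123), array([13, 12], dtype=int32))
(array([353.98, 257.71]), np.int32(135), array([13, 13], dtype=int32))
(array([228.91, 281.19]), np.int32(138), array([13, 13], dtype=int32))

(array([308.08, 235.05]), np.int32(40), array([9, 5], dtype=int32))
(array([267.96, 254.46]), np.int32(48), array([10,  6], dtype=int32))
(array([323.64, 263.06]), np.int32(36), array([10,  7], dtype=int32))
(array([382.26, 276.  ]), np.int32(58), array([10,  7], dtype=int32))
(array([341.23, 300.31]), np.int32(70), array([11,  8], dtype=int32))
```

Run:
```python
from h import *
T=bot.calibration('top');S=bot.calibration('scene')
tp=dict(a=(228.91,281.19),b=(353.98,257.71),c=(218.64,217.58),d=(341.13,195.09))
sp=dict(a=(382.26,276),b=(308.08,235.05),c=(341.23,300.31),d=(267.96,254.46))
loc=dict(a=(-65,125),b=(-65,-125),c=(65,125),d=(65,-125))
A=[];B=[]
for k in 'abcd':
    P,e=tri(T,tp[k],S,sp[k]); Q=onz(T,tp[k],.0365); Z=onz(S,sp[k],.0365); print(k,P.round(4),round(e,4),Q.round(4),Z.round(4)); A.append(np.array(loc[k])/1000);B.append(((Q+Z)/2)[:2])
A=np.array(A);B=np.array(B);c=B.mean(0)
b=B-c; yaw=np.arctan2((A[:,0]*b[:,1]-A[:,1]*b[:,0]).sum(),(A*b).sum()); R=np.array([[np.cos(yaw),-np.sin(yaw)],[np.sin(yaw),np.cos(yaw)]])
print('c',c,np.degrees(yaw),'res mm',((A@R.T+c-B)*1000).round(2))
for k,l in zip('abcd',A):
    p=R@l+c; q=R@np.array([l[0],np.sign(l[1])*.0701])+c
    print(k,p.round(4),'press',q.round(4),'r',np.hypot(*p).round(3))
```

```text
a [0.4691 0.1336 0.0344] 0.001 [0.4692 0.133  0.0365] [0.4706 0.1362 0.0365]
b [ 0.5143 -0.1123  0.0349] 0.0007 [ 0.5143 -0.1123  0.0365] [ 0.5154 -0.1097  0.0365]
c [0.5971 0.1571 0.0346] 0.0003 [0.5968 0.1567 0.0365] [0.5984 0.1592 0.0365]
d [ 0.642  -0.0888  0.0344] 0.001 [ 0.6419 -0.089   0.0365] [ 0.6432 -0.0853  0.0365]
c [0.55623345 0.02359272] 10.401694092580767 res mm [[-0.19  0.22]
 [-0.02 -0.09]
 [-0.    0.34]
 [ 0.21 -0.48]]
a [0.4697 0.1348] press [0.4796 0.0808] r 0.489
b [ 0.5149 -0.1111] press [ 0.505  -0.0571] r 0.527
c [0.5976 0.1583] press [0.6075 0.1043] r 0.618
d [ 0.6427 -0.0876] press [ 0.6328 -0.0336] r 0.649
```

```bash
python3 -m pendant '[[0,0,0,0,0,-0.045,1],[0,0,0,0,0,-0.045,1],[0,0,0,0,0,-0.045,1],[0,0,0,0,0,-0.045,1],[0,0,0,0,0,-0.045,1],[0,0,0,0,0,-0.045,1],[0,0,0,0,0,-0.045,1],[0,0,0,0,0,-0.045,1],[0,0,0,0,0,-0.045,1],[0,0,0,0,0,-0.03,1]]' 20
cat > go.py <<'E'
import sys
from h import *
o=bot.get_obs(); R=RR(o['tcp_rot']); t=np.array([float(x) for x in sys.argv[1:4]])
d=R.T@(t-o['ee_pos'])
Rt=RR([180,0,float(sys.argv[4]) if len(sys.argv)>4 else 10.4]); w=Ro.from_matrix(R.T@Rt).as_rotvec()/np.pi
print('t',round(o['time'],2),'pos',o['ee_pos'].round(4),'rot',o['tcp_rot'].round(2),'F',o['wrist_force'].round(2),'open',round(o['opening'],4),'q',o['q'].round(0))
print('shift units',(d/.25).round(4),'mm',(d*1000).round(1),'turn',w.round(4))
E
python3 go.py 0.4697 0.1348 0.13
```

```text
time: 1.1
ee_pos: [0.2088, -0.5068, 0.2042]
tcp_rot: [-179.5, 0.1, 13.8]
wrist_force: [-0.4, -0.0, 0.2]
opening: 0.0
t 1.1 pos [ 0.2088 -0.5068  0.2042] rot [-1.7945e+02  8.0000e-02  1.3810e+01] F [-0.41 -0.03  0.21] open 0.0 q [-68.   5.  10.  95.  -0.   9.]
shift units [ 1.6264 -2.2402  0.3158] mm [ 406.6 -560.    78.9] turn [-0.003   0.0006  0.0189]
```

```bash
python3 go.py 0.5149 -0.1111 0.1
```

```text
t 1.1 pos [ 0.2088 -0.5068  0.2042] rot [-1.7945e+02  8.0000e-02  1.3810e+01] F [-0.41 -0.03  0.21] open 0.0 q [-68.   5.  10.  95.  -0.   9.]
shift units [ 1.5674 -1.2408  0.4263] mm [ 391.9 -310.2  106.6] turn [-0.003   0.0006  0.0189]
```

```bash
python3 -m pendant '[[0.13,-0.1,0.02,0,0,0.019,1],[0.13,-0.1,0.02,0,0,0,1],[0.13,-0.1,0.02,0,0,0,1],[0.13,-0.1,0.02,0,0,0,1],[0.13,-0.1,0.02,0,0,0,1],[0.13,-0.1,0.03,0,0,0,1],[0.13,-0.1,0.03,0,0,0,1],[0.13,-0.1,0.03,0,0,0,1],[0.13,-0.1,0.03,0,0,0,1],[0.13,-0.1,0.03,0,0,0,1],[0.13,-0.1,0.03,0,0,0,1],[0.1,-0.1,0.03,0,0,0,1]]'
python3 go.py 0.5149 -0.1111 0.07
```

```text
time: 2.3
ee_pos: [0.5358, -0.1278, 0.1219]
tcp_rot: [-179.3, 0.3, 10.2]
wrist_force: [-0.1, -0.3, 0.8]
opening: -0.0001
t 2.3 pos [ 0.5358 -0.1278  0.1219] rot [-179.29    0.29   10.16] F [-0.06 -0.29  0.83] open -0.0001 q [-14.   5.   0.  86.   1.  66.]
shift units [-0.0696 -0.0778  0.2088] mm [-17.4 -19.4  52.2] turn [-0.0039  0.0016 -0.0013]
```

```bash
python3 -m pendant '[[-0.035,-0.04,0.1,-0.004,0.0016,0,1],[-0.035,-0.04,0.1,0,0,0,1],[0,0,0,0,0,0,1],[0,0,0,0,0,0,1]]'
python3 go.py 0.5149 -0.1111 0.044
python3 - <<'E'
from h import *
im=bot.camera('wrist'); cv2.imwrite('pics/w1.png',im[:,:,::-1]); c=bot.calibration('wrist'); print(c); print('tcp',proj(c,bot.get_obs()['ee_pos']), proj(c,[.5149,-.1111,.037]))
E
```

```text
time: 2.7
ee_pos: [0.516, -0.1057, 0.0681]
tcp_rot: [-179.9, 0.2, 10.5]
wrist_force: [0.1, 0.2, 0.7]
opening: 0.0002
t 2.7 pos [ 0.516  -0.1057  0.0681] rot [-179.93    0.18   10.55] F [0.06 0.22 0.72] open 0.0002 q [-12.   2.  -9.  80.   0.  68.]
shift units [-0.0079  0.0206  0.0964] mm [-2.   5.2 24.1] turn [-0.0004  0.001   0.0008]
{'intrinsics': array([[383.98079569,   0.        , 318.67165379],
       [  0.        , 383.98079569, 237.96546653],
       [  0.        ,   0.        ,   1.        ]]), 'k1': -0.017785637570573273, 'xyz': array([ 0.5040854 , -0.04029932,  0.23243441]), 'attitude': array([-15.43849508,   0.17442114,  10.48438486])}
tcp [319.13593093 282.54145224] [315.60967645 269.385215  ]
```

View pics/w1.png

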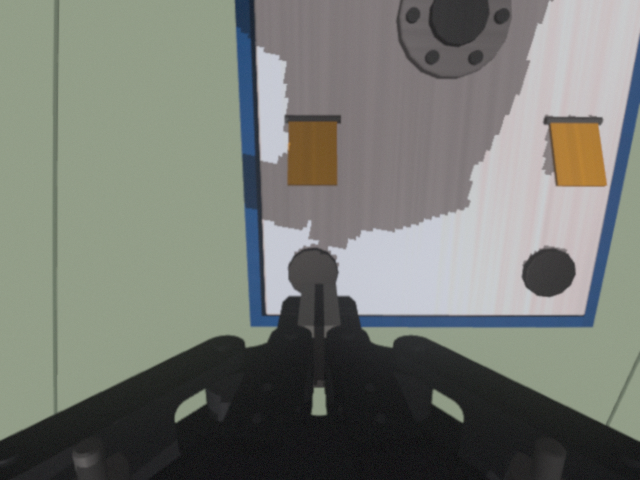

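The wrist view confirms pad b at (314,271), within 2 px of the prediction, and the fingertips are just short of it. Next I'll centre and descend to just above it.

```bash
python3 -m pendant '[[-0.008,0.02,0.04,0,0,0,1],[0,0,0.04,0,0,0,1],[0,0,0,0,0,0,1]]'
python3 go.py 0.5149 -0.1111 0.037
```

```text
time: 3.05
ee_pos: [0.5167, -0.1136, 0.0492]
tcp_rot: [180.0, -0.0, 10.4]
wrist_force: [0.9, 0.5, -0.6]
opening: -0.0001
t 3.05 pos [ 0.5167 -0.1136  0.0492] rot [ 1.7998e+02 -2.0000e-02  1.0410e+01] F [ 0.94  0.52 -0.6 ] open -0.0001 q [-12.   2. -11.  77.  -0.  67.]
shift units [-0.0052 -0.011   0.0488] mm [-1.3 -2.8 12.2] turn [ 0.0001 -0.0001  0.    ]
```

```bash
python3 -m pendant '[[-0.006,-0.011,0.016,0,0,0,1],[0,0,0.012,0,0,0,1],[0,0,0.004,0,0,0,1]]'
for i in 1 ; do python3 -m pendant '[[0,0,0.004,0,0,0,1],[0,0,0.004,0,0,0,1]]'; done
python3 go.py 0.5149 -0.1111 0.037
```

```text
time: 3.35
ee_pos: [0.5149, -0.1117, 0.041]
tcp_rot: [180.0, -0.1, 10.3]
wrist_force: [-0.9, 0.5, 0.4]
opening: 0.0001
time: 3.55
ee_pos: [0.515, -0.1116, 0.039]
tcp_rot: [180.0, -0.1, 10.3]
wrist_force: [0.2, 0.5, -0.7]
opening: 0.0001
t 3.55 pos [ 0.515  -0.1116  0.039 ] rot [ 1.7997e+02 -7.0000e-02  1.0340e+01] F [ 0.22  0.48 -0.66] open 0.0001 q [-12.   2. -12.  76.  -0.  67.]
shift units [ 0.     -0.002   0.0081] mm [ 0.  -0.5  2. ] turn [ 0.0002 -0.0004 -0.0003]
```

```bash
for r in 1; do python3 -m pendant '[[0,0,0.004,0,0,0,1]]'; python3 -m pendant '[[0,0,0.004,0,0,0,1]]';python3 -m pendant '[[0,0,0.004,0,0,0,1]]';  done
```

```text
time: 3.65
ee_pos: [0.5151, -0.1116, 0.0381]
tcp_rot: [180.0, -0.1, 10.4]
wrist_force: [0.1, -0.5, -0.1]
opening: -0.0001
time: 3.75
ee_pos: [0.5152, -0.1115, 0.0371]
tcp_rot: [180.0, -0.1, 10.4]
wrist_force: [-0.0, -0.5, 0.5]
opening: -0.0002
time: 3.85
ee_pos: [0.5153, -0.1115, 0.0361]
tcp_rot: [180.0, -0.1, 10.4]
wrist_force: [0.7, -0.2, -0.0]
opening: 0.0001
```

```bash
python3 -m pendant '[[0,0,0.004,0,0,0,1]]'; python3 -m pendant '[[0,0,0.004,0,0,0,1]]'
```

```text
time: 3.95
ee_pos: [0.5153, -0.1115, 0.0351]
tcp_rot: [180.0, -0.1, 10.4]
wrist_force: [-0.2, -0.1, 0.0]
opening: 0.0001
time: 4.05
ee_pos: [0.5153, -0.1115, 0.034]
tcp_rot: [180.0, -0.1, 10.4]
wrist_force: [-0.5, -0.2, 0.2]
opening: -0.0001
```

```bash
python3 -m pendant '[[0,0,0.004,0,0,0,1]]'; python3 -m pendant '[[0,0,0.004,0,0,0,1]]'
```

```text
time: 4.15
ee_pos: [0.5152, -0.1115, 0.0329]
tcp_rot: [180.0, -0.1, 10.4]
wrist_force: [0.5, -0.2, 0.1]
opening: -0.0001
time: 4.25
ee_pos: [0.5153, -0.1115, 0.0318]
tcp_rot: [180.0, -0.1, 10.4]
wrist_force: [-0.0, 0.4, -0.3]
opening: 0.0002
```

Run:
```python
from h import *
im=bot.camera('wrist'); s=bot.camera('scene'); cv2.imwrite('pics/w2.png',im[:,:,::-1]); cv2.imwrite('pics/s2.png',cv2.resize(s[200:340,230:430,::-1],None,fx=4,fy=4,interpolation=cv2.INTER_CUBIC))
o=bot.get_obs(); print(o['ee_pos'],o['wrist_force'],proj(bot.calibration('scene'),o['ee_pos']))
```

```text
[ 0.51518165 -0.11149574  0.03168967] [-0.6876837   0.02613344 -0.25326837] [307.82736805 236.34515456]
```

View pics/w2.png

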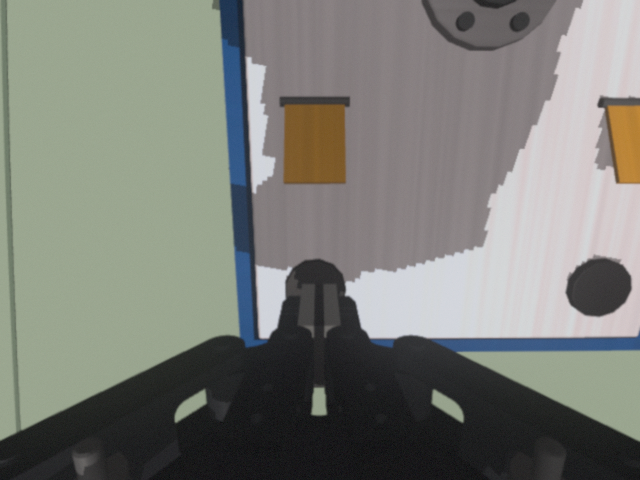

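View pics/s2.png

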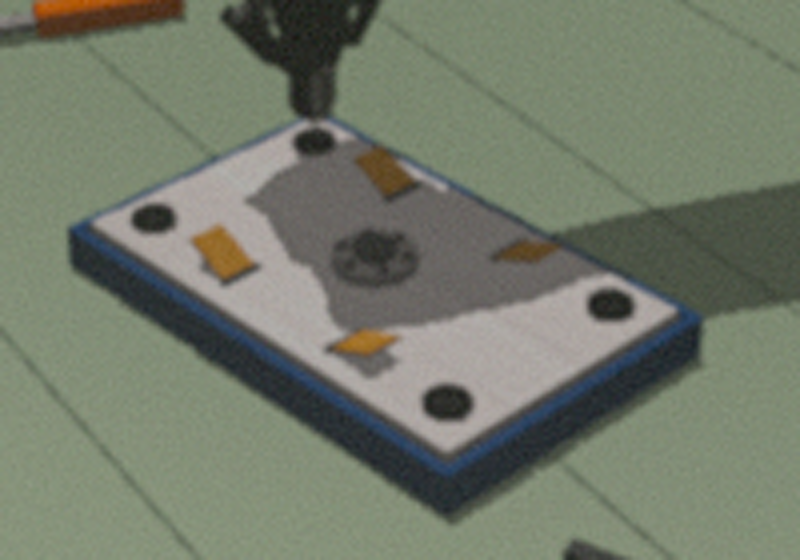

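Run:
```python
from h import *
im=cv2.imread('pics/w2.png'); c=bot.calibration('wrist'); o=bot.get_obs(); R=RR(o['tcp_rot'])
for d in (0,10,19,30): print(d,proj(c,o['ee_pos']-R[:,2]*d/1000))
a=cv2.resize(im[240:390,250:390],None,fx=4,fy=4,interpolation=cv2.INTER_NEAREST); a=cv2.convertScaleAbs(a,alpha=1.8,beta=20); cv2.imwrite('pics/w2z.png',a)
s=bot.camera('scene')[:,:,::-1]; s=cv2.resize(s[190:260,270:350],None,fx=8,fy=8,interpolation=cv2.INTER_NEAREST); cv2.imwrite('pics/s2z.png',cv2.convertScaleAbs(s,alpha=1.5,beta=20))
```

```text
0 [319.12234879 282.47320212]
10 [319.15491908 291.21269852]
19 [319.18761553 299.98746908]
30 [319.23277707 312.10985554]
```

View pics/w2z.png

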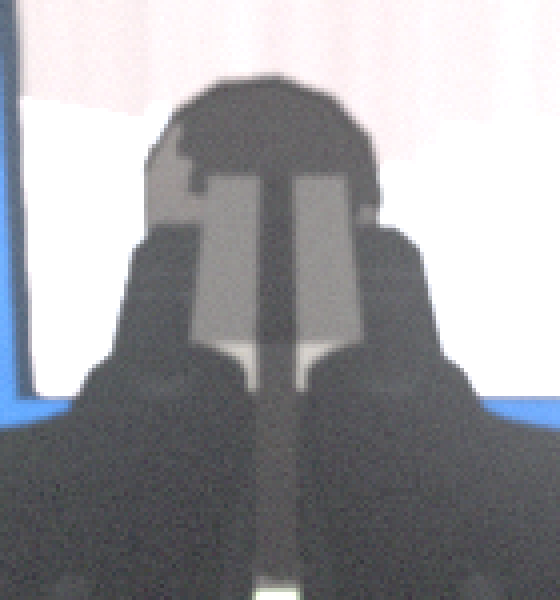

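View pics/s2z.png

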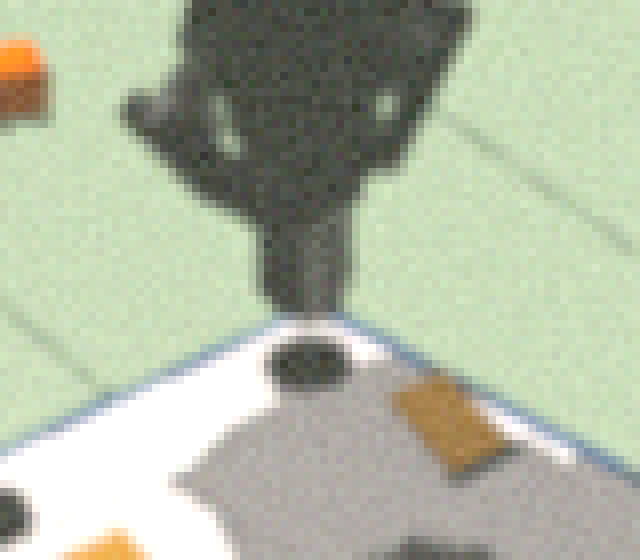

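Run:
```python
from h import *
W=bot.calibration('wrist');S=bot.calibration('scene');T=bot.calibration('top')
print(tri(W,(319.5,284),S,(309,228.5)))
o=bot.get_obs(); print(o['time'],o['ee_pos'],o['wrist_force'],proj(T,o['ee_pos']))
t=bot.camera('top')[:,:,::-1]; s=cv2.resize(t[190:310,270:400],None,fx=5,fy=5,interpolation=cv2.INTER_NEAREST); cv2.imwrite('pics/t2z.png',cv2.convertScaleAbs(s,alpha=1.5,beta=20))
```

```text
(array([ 0.51465852, -0.10280602,  0.05807086]), np.float64(0.0032291463445035325))
4.4 [ 0.5152455  -0.11151501  0.03180702] [-0.84904572 -0.10190688  0.14239035] [353.37402942 257.6042734 ]
```

View pics/t2z.png

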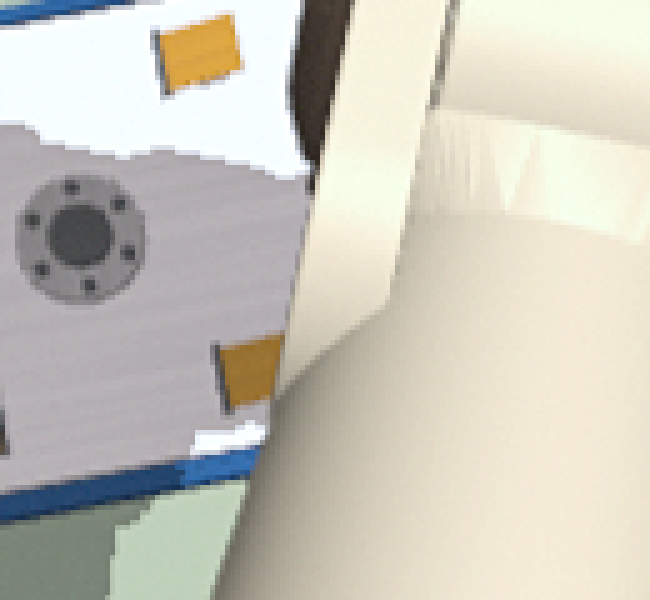

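Seen from the scene camera, the tips still stand some 10–15 mm above the pad although the TCP reads 0.032. The TCP height and the true tip disagree, so I'll go on by force in 1 mm steps.

```bash
for i in 1; do python3 -m pendant '[[0,0,0.004,0,0,0,1]]'; python3 -m pendant '[[0,0,0.004,0,0,0,1]]'; python3 -m pendant '[[0,0,0.004,0,0,0,1]]'; python3 -m pendant '[[0,0,0.004,0,0,0,1]]'; done | grep -E 'pos|force'
```

```text
ee_pos: [0.5154, -0.1115, 0.031]
wrist_force: [-0.1, -0.1, 0.7]
ee_pos: [0.5154, -0.1116, 0.03]
wrist_force: [-1.1, 0.4, 0.7]
ee_pos: [0.5155, -0.1116, 0.0289]
wrist_force: [0.4, -0.5, 0.7]
ee_pos: [0.5154, -0.1116, 0.0278]
wrist_force: [-0.5, -0.2, 0.5]
```

```bash
for i in 1; do python3 -m pendant '[[0,0,0.004,0,0,0,1]]'; python3 -m pendant '[[0,0,0.004,0,0,0,1]]'; python3 -m pendant '[[0,0,0.004,0,0,0,1]]'; python3 -m pendant '[[0,0,0.004,0,0,0,1]]'; done | grep -E 'pos|force'
python3 - <<'E'
from h import *
s=bot.camera('scene')[:,:,::-1]; s=cv2.resize(s[190:260,270:350],None,fx=8,fy=8,interpolation=cv2.INTER_NEAREST); cv2.imwrite('pics/s3z.png',cv2.convertScaleAbs(s,alpha=1.5,beta=20))
E
```

```text
ee_pos: [0.5155, -0.1116, 0.0267]
wrist_force: [0.0, -0.9, -0.7]
ee_pos: [0.5154, -0.1116, 0.0256]
wrist_force: [0.3, -0.9, -0.1]
ee_pos: [0.5154, -0.1116, 0.0245]
wrist_force: [0.2, -1.2, -0.6]
ee_pos: [0.5154, -0.1116, 0.0234]
wrist_force: [-0.2, 0.7, 0.3]
```

View pics/s3z.png

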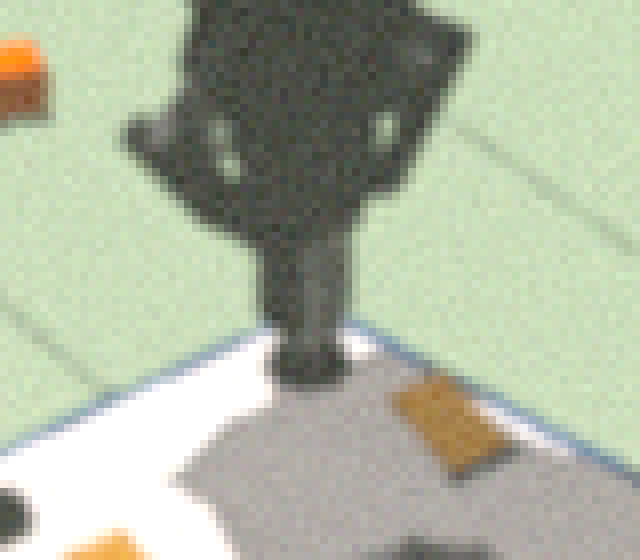

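```bash
for i in 1; do python3 -m pendant '[[0,0,0.004,0,0,0,1]]'; python3 -m pendant '[[0,0,0.004,0,0,0,1]]'; python3 -m pendant '[[0,0,0.004,0,0,0,1]]';  done | grep -E 'pos|force'
```

```text
ee_pos: [0.5154, -0.1116, 0.0222]
wrist_force: [0.6, 0.6, 0.3]
ee_pos: [0.5154, -0.1115, 0.0211]
wrist_force: [0.1, 0.4, 0.7]
ee_pos: [0.5154, -0.1116, 0.02]
wrist_force: [-0.4, 0.2, 0.2]
```

```bash
for i in 1; do python3 -m pendant '[[0,0,0.004,0,0,0,1]]'; python3 -m pendant '[[0,0,0.004,0,0,0,1]]';   done | grep -E 'pos|force'
python3 - <<'E'
from h import *
im=bot.camera('wrist'); s=bot.camera('scene')[:,:,::-1]; s=cv2.resize(s[190:260,270:350],None,fx=6,fy=6,interpolation=cv2.INTER_NEAREST); w=cv2.resize(im[230:330,260:380,::-1],None,fx=4.2,fy=4.2)
cv2.imwrite('pics/m4.png',cv2.convertScaleAbs(cv2.resize(np.hstack([cv2.resize(s,(480,420)),cv2.resize(w,(504,420))]),(800,340)),alpha=1.5,beta=20))
E
```

```text
ee_pos: [0.5154, -0.1116, 0.019]
wrist_force: [0.2, -0.1, 0.0]
ee_pos: [0.5154, -0.1115, 0.0179]
wrist_force: [-0.3, -0.3, 0.4]
```

View pics/m4.png

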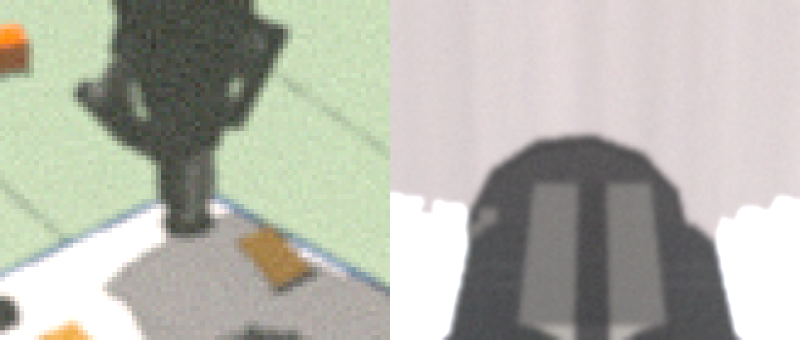

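```bash
for i in 1; do python3 -m pendant '[[0,0,0.004,0,0,0,1]]'; python3 -m pendant '[[0,0,0.004,0,0,0,1]]';   done | grep -E 'pos|force'
```

```text
ee_pos: [0.5154, -0.1115, 0.0169]
wrist_force: [1.3, -0.2, 0.5]
ee_pos: [0.5154, -0.1116, 0.0158]
wrist_force: [-0.7, -0.3, -0.0]
```

```bash
for i in 1; do python3 -m pendant '[[0,0,0.004,0,0,0,1]]'; python3 -m pendant '[[0,0,0.004,0,0,0,1]]';   done | grep -E 'pos|force'
```

```text
ee_pos: [0.5155, -0.1116, 0.015]
wrist_force: [-3.9, 1.2, 12.4]
ee_pos: [0.5156, -0.1116, 0.015]
wrist_force: [-6.1, 1.9, 15.3]
```

Pad b gives a hard stop at TCP z 0.015: 12–15 N with no sinking, so it is solid. The tool tip is about 20 mm short of the TCP reading. Next is pad d.

```bash
python3 -m pendant '[[0,0,-0.04,0,0,0,1],[0,0,-0.04,0,0,0,1],[0.15,0,0,0,0,0,1],[0.15,0,0,0,0,0,1],[0.1,0,0,0,0,0,1],[0.1,0,0,0,0,0,1],[0,0,0,0,0,0,1]]'
python3 go.py 0.6427 -0.0876 0.022
```

```text
time: 7.0
ee_pos: [0.6438, -0.0887, 0.0411]
tcp_rot: [179.8, -0.4, 10.3]
wrist_force: [-1.0, 0.1, -0.9]
opening: 0.0001
t 7.0 pos [ 0.6438 -0.0887  0.0411] rot [179.84  -0.41  10.29] F [-0.99  0.05 -0.89] open 0.0001 q [-8. 18.  7. 78. -0. 72.]
shift units [-0.004  -0.0053  0.0765] mm [-1.  -1.3 19.1] turn [ 0.0009 -0.0023 -0.0006]
```

```bash
python3 -m pendant '[[-0.004,-0.005,0.03,0.001,-0.002,0,1],[0,0,0.02,0,0,0,1],[0,0,0.01,0,0,0,1],[0,0,0,0,0,0,1]]'
python3 go.py 0.6427 -0.0876 0.016
python3 - <<'E'
from h import *
im=bot.camera('wrist'); s=bot.camera('scene')[:,:,::-1]; s=cv2.resize(s[210:280,230:310],None,fx=6,fy=6,interpolation=cv2.INTER_NEAREST); w=cv2.resize(im[230:330,260:380,::-1],None,fx=4.2,fy=4.2)
cv2.imwrite('pics/m5.png',cv2.convertScaleAbs(cv2.resize(np.hstack([cv2.resize(s,(480,420)),cv2.resize(w,(504,420))]),(800,340)),alpha=1.5,beta=20))
E
```

```text
time: 7.4
ee_pos: [0.6405, -0.088, 0.0252]
tcp_rot: [-179.9, 0.1, 10.3]
wrist_force: [0.4, 0.1, -0.6]
opening: -0.0002
t 7.4 pos [ 0.6405 -0.088   0.0252] rot [-1.7995e+02  6.0000e-02  1.0270e+01] F [ 0.43  0.1  -0.62] open -0.0002 q [-8. 19.  6. 77.  0. 72.]
shift units [0.0089 0.0002 0.037 ] mm [2.2 0.  9.2] turn [-0.0003  0.0004 -0.0007]
```

View pics/m5.png

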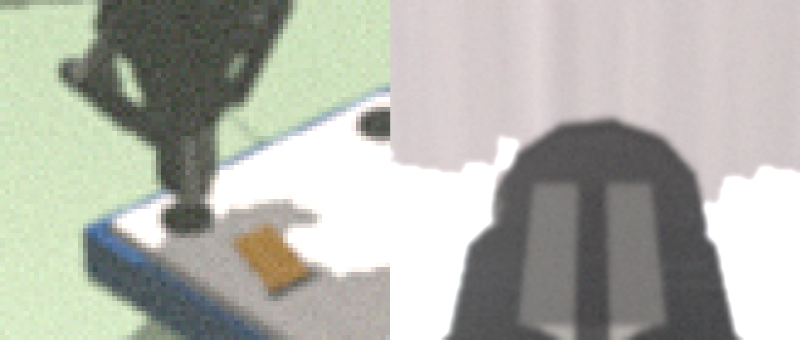

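```bash
python3 -m pendant '[[0.008,0,0.016,0,0,0,1],[0,0,0.008,0,0,0,1],[0,0,0,0,0,0,1]]' | grep -E 'pos|force';python3 -m pendant '[[0,0,0.004,0,0,0,1]]'| grep -E 'pos|force'; python3 -m pendant '[[0,0,0.004,0,0,0,1]]'| grep -E 'pos|force'; python3 -m pendant '[[0,0,0.004,0,0,0,1]]'| grep -E 'pos|force'
```

```text
ee_pos: [0.643, -0.0879, 0.0202]
wrist_force: [-0.9, -0.3, -0.0]
ee_pos: [0.6431, -0.0879, 0.0193]
wrist_force: [0.6, 0.6, -0.1]
ee_pos: [0.6431, -0.0879, 0.0183]
wrist_force: [-0.1, 0.3, -0.2]
ee_pos: [0.6431, -0.0879, 0.0172]
wrist_force: [0.2, 1.1, 0.0]
```

```bash
python3 -m pendant '[[0,0,0.004,0,0,0,1]]'| grep -E 'pos|force'; python3 -m pendant '[[0,0,0.003,0,0,0,1]]'| grep -E 'pos|force'; python3 -m pendant '[[0,0,0.003,0,0,0,1]]'| grep -E 'pos|force'
```

```text
ee_pos: [0.6432, -0.0879, 0.0162]
wrist_force: [0.3, -0.8, -0.1]
ee_pos: [0.6431, -0.0879, 0.0153]
wrist_force: [0.1, -0.6, 0.2]
ee_pos: [0.6432, -0.0879, 0.0151]
wrist_force: [-4.3, -0.1, 8.7]
```

```bash
python3 -m pendant '[[0,0,0.003,0,0,0,1]]'| grep -E 'pos|force'
python3 -m pendant '[[0,0,-0.04,0,0,0,1],[0,0,-0.06,0,0,0,1],[0,0,-0.03,0,0,0,1],[0,-0.18,0,0,0,0,1],[0,-0.18,0,0,0,0,1],[0,-0.18,0,0,0,0,1],[0,-0.18,0,0,0,0,1],[0,-0.18,0,0,0,0,1],[0,-0.1,0,0,0,0,1],[0,0,0,0,0,0,1]]'
python3 go.py 0.5976 0.1583 0.022
```

```text
ee_pos: [0.6432, -0.0879, 0.0151]
wrist_force: [-3.7, -0.2, 6.7]
time: 9.5
ee_pos: [0.6007, 0.1658, 0.0577]
tcp_rot: [180.0, -0.7, 10.0]
wrist_force: [-1.2, -1.0, 0.3]
opening: -0.0002
t 9.5 pos [0.6007 0.1658 0.0577] rot [179.96  -0.67  10.02] F [-1.23 -0.95  0.31] open -0.0002 q [15. 14.  3. 79. -0. 95.]
shift units [-0.019   0.0274  0.1427] mm [-4.8  6.9 35.7] turn [ 0.0002 -0.0037 -0.0021]
```

Pad d doesn't move under 7–9 N, so it is solid too. On to c.

```bash
python3 -m pendant '[[-0.019,0.027,0.04,0,-0.0037,-0.002,1],[0,0,0.04,0,0,0,1],[0,0,0.03,0,0,0,1],[0,0,0,0,0,0,1]]'
python3 go.py 0.5976 0.1583 0.018
python3 - <<'E'
from h import *
im=bot.camera('wrist'); s=bot.camera('scene')[:,:,::-1]; s=cv2.resize(s[250:320,300:380],None,fx=6,fy=6,interpolation=cv2.INTER_NEAREST); w=cv2.resize(im[230:330,260:380,::-1],None,fx=4.2,fy=4.2)
cv2.imwrite('pics/m6.png',cv2.convertScaleAbs(cv2.resize(np.hstack([cv2.resize(s,(480,420)),cv2.resize(w,(504,420))]),(800,340)),alpha=1.5,beta=20))
E
```

```text
time: 9.9
ee_pos: [0.5977, 0.1551, 0.0284]
tcp_rot: [179.9, 0.0, 10.3]
wrist_force: [-0.9, -0.4, 0.2]
opening: -0.0003
t 9.9 pos [0.5977 0.1551 0.0284] rot [1.7992e+02 4.0000e-02 1.0310e+01] F [-0.92 -0.44  0.16] open -0.0003 q [15. 14.  1. 76. -0. 94.]
shift units [ 0.0021 -0.0127  0.0417] mm [ 0.5 -3.2 10.4] turn [ 0.0004  0.0002 -0.0005]
```

View pics/m6.png

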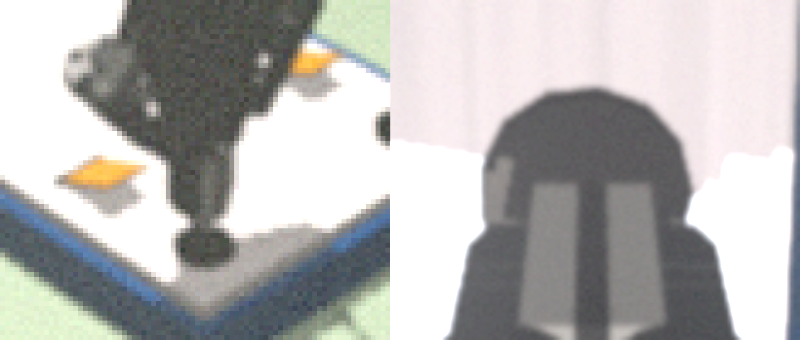

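```bash
python3 -m pendant '[[0.002,-0.013,0.016,0,0,0,1],[0,0,0.012,0,0,0,1],[0,0,0,0,0,0,1]]' | grep -E 'pos|force';python3 -m pendant '[[0,0,0.004,0,0,0,1],[0,0,0.004,0,0,0,1]]'| grep -E 'pos|force'; python3 -m pendant '[[0,0,0.004,0,0,0,1]]'| grep -E 'pos|force'; python3 -m pendant '[[0,0,0.003,0,0,0,1]]'| grep -E 'pos|force'
```

```text
ee_pos: [0.5987, 0.1584, 0.0228]
wrist_force: [-0.5, -0.4, -1.2]
ee_pos: [0.5989, 0.1586, 0.021]
wrist_force: [-0.3, 0.3, 0.2]
ee_pos: [0.599, 0.1586, 0.02]
wrist_force: [-0.3, -0.4, 0.8]
ee_pos: [0.5989, 0.1587, 0.0192]
wrist_force: [0.5, -0.4, -0.1]
```

```bash
python3 -m pendant '[[0,0,0.003,0,0,0,1]]'| grep -E 'pos|force'; python3 -m pendant '[[0,0,0.003,0,0,0,1]]'| grep -E 'pos|force'; python3 -m pendant '[[0,0,0.003,0,0,0,1]]'| grep -E 'pos|force'
```

```text
ee_pos: [0.599, 0.1587, 0.0184]
wrist_force: [-0.2, -0.2, 0.5]
ee_pos: [0.599, 0.1587, 0.0176]
wrist_force: [0.6, 0.4, 0.1]
ee_pos: [0.599, 0.1587, 0.0169]
wrist_force: [-0.3, 0.1, 0.0]
```

```bash
python3 -m pendant '[[0,0,0.003,0,0,0,1]]'| grep -E 'pos|force'; python3 -m pendant '[[0,0,0.003,0,0,0,1]]'| grep -E 'pos|force'; python3 -m pendant '[[0,0,0.003,0,0,0,1]]'| grep -E 'pos|force'
```

```text
ee_pos: [0.599, 0.1587, 0.0161]
wrist_force: [-0.4, -0.6, -0.6]
ee_pos: [0.599, 0.1587, 0.0153]
wrist_force: [-0.3, 0.2, 0.3]
ee_pos: [0.5991, 0.1587, 0.0151]
wrist_force: [-3.1, -1.2, 9.2]
```

Pad c is solid as well: 9 N at 0.0151. Now a, which should sink.

```bash
python3 -m pendant '[[0,0,-0.04,0,0,0,1],[0,0,-0.04,0,0,0,1],[-0.15,0,0,0,0,0,1],[-0.15,0,0,0,0,0,1],[-0.1,0,0,0,0,0,1],[-0.1,0,0,0,0,0,1],[0,0,0,0,0,0,1]]'
python3 go.py 0.4697 0.1348 0.02
```

```text
time: 12.0
ee_pos: [0.4736, 0.1361, 0.0388]
tcp_rot: [180.0, -0.3, 10.3]
wrist_force: [0.3, 1.3, -0.2]
opening: 0.0004
t 12.0 pos [0.4736 0.1361 0.0388] rot [179.96  -0.34  10.26] F [ 0.32  1.34 -0.2 ] open 0.0004 q [ 16.  -3. -17.  76.  -0.  96.]
shift units [-0.0168  0.0021  0.0752] mm [-4.2  0.5 18.8] turn [ 0.0002 -0.0019 -0.0008]
```

```bash
python3 -m pendant '[[-0.017,0.002,0.03,0,-0.002,0,1],[0,0,0.03,0,0,0,1],[0,0,0.008,0,0,0,1],[0,0,0,0,0,0,1]]'
python3 go.py 0.4697 0.1348 0.018
python3 - <<'E'
from h import *
im=bot.camera('wrist'); s=bot.camera('scene')[:,:,::-1]; cv2.imwrite('pics/s7.png',s); cv2.imwrite('pics/w7.png',im[:,:,::-1]);s=cv2.resize(s[225:295,340:420],None,fx=6,fy=6,interpolation=cv2.INTER_NEAREST); w=cv2.resize(im[230:330,260:380,::-1],None,fx=4.2,fy=4.2)
cv2.imwrite('pics/m7.png',cv2.convertScaleAbs(cv2.resize(np.hstack([cv2.resize(s,(480,420)),cv2.resize(w,(504,420))]),(800,340)),alpha=1.5,beta=20))
E
```

```text
time: 12.4
ee_pos: [0.4719, 0.1353, 0.0219]
tcp_rot: [180.0, -0.1, 10.3]
wrist_force: [-0.8, -0.3, -0.2]
opening: -0.0002
t 12.4 pos [0.4719 0.1353 0.0219] rot [ 1.7997e+02 -1.4000e-01  1.0260e+01] F [-0.84 -0.28 -0.15] open -0.0002 q [ 16.  -3. -18.  74.  -0.  96.]
shift units [-0.0091  0.0004  0.0154] mm [-2.3  0.1  3.8] turn [ 0.0001 -0.0008 -0.0008]
```

View pics/m7.png

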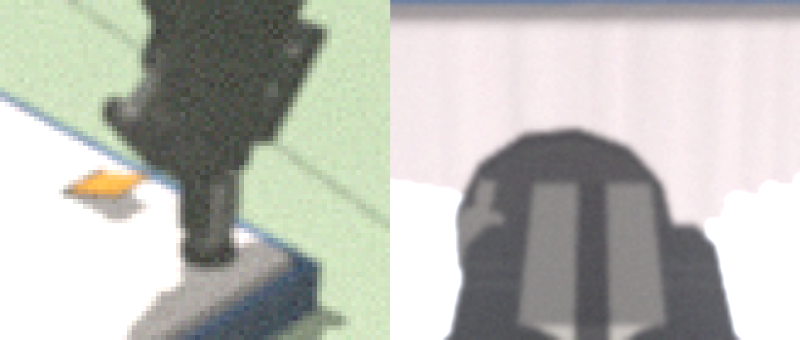

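```bash
python3 -m pendant '[[-0.009,0,0.008,0,0,0,1],[0,0,0.008,0,0,0,1],[0,0,0,0,0,0,1]]'| grep -E 'pos|force';python3 -m pendant '[[0,0,0.004,0,0,0,1]]'| grep -E 'pos|force'; python3 -m pendant '[[0,0,0.004,0,0,0,1]]'| grep -E 'pos|force'; python3 -m pendant '[[0,0,0.003,0,0,0,1]]'| grep -E 'pos|force'; python3 -m pendant '[[0,0,0.003,0,0,0,1]]'| grep -E 'pos|force'
```

```text
ee_pos: [0.47, 0.1349, 0.0178]
wrist_force: [0.3, 0.3, -0.1]
ee_pos: [0.4701, 0.135, 0.0169]
wrist_force: [-0.0, 0.2, -0.2]
ee_pos: [0.4701, 0.135, 0.0158]
wrist_force: [1.3, -0.0, 0.3]
ee_pos: [0.4701, 0.135, 0.015]
wrist_force: [-1.3, 0.8, 1.2]
ee_pos: [0.4701, 0.135, 0.0144]
wrist_force: [-2.2, -0.7, 4.1]
```

```bash
python3 -m pendant '[[0,0,0.003,0,0,0,1]]'| grep -E 'pos|force'; python3 -m pendant '[[0,0,0.003,0,0,0,1]]'| grep -E 'pos|force'; python3 -m pendant '[[0,0,0.003,0,0,0,1]]'| grep -E 'pos|force'; python3 -m pendant '[[0,0,0.004,0,0,0,1]]'| grep -E 'pos|force'
```

```text
ee_pos: [0.47, 0.1351, 0.014]
wrist_force: [-1.3, -0.0, 4.2]
ee_pos: [0.47, 0.1351, 0.0134]
wrist_force: [-3.1, -0.5, 4.5]
ee_pos: [0.4699, 0.1351, 0.0128]
wrist_force: [-2.8, -0.1, 4.8]
ee_pos: [0.4699, 0.1351, 0.012]
wrist_force: [-3.3, -1.1, 5.8]
```

Pad a sinks: about 3 mm at 4–6 N with a soft response. I'll push it a bit further to confirm the stop, then go up.

```bash
python3 -m pendant '[[0,0,0.005,0,0,0,1]]'| grep -E 'pos|force'; python3 -m pendant '[[0,0,0.005,0,0,0,1]]'| grep -E 'pos|force';  python3 -m pendant '[[0,0,0.005,0,0,0,1]]'| grep -E 'pos|force'
python3 -m pendant '[[0,0,-0.06,0,0,0,1],[0,0,-0.1,0,0,0,1],[0,0,-0.06,0,0,0,1],[0,0.1,0,0,0,0,1],[0,0.1,0,0,0,0,1],[0,0,0,0,0,0,1]]'
python3 go.py 0.4795 0.0817 0.035
```

```text
ee_pos: [0.4698, 0.1352, 0.011]
wrist_force: [-4.2, 0.2, 6.2]
ee_pos: [0.4698, 0.1352, 0.0103]
wrist_force: [-8.4, -2.3, 18.1]
ee_pos: [0.4699, 0.1353, 0.0103]
wrist_force: [-9.5, -1.6, 19.5]
time: 14.5
ee_pos: [0.4796, 0.0851, 0.0668]
tcp_rot: [180.0, -0.3, 10.4]
wrist_force: [-0.7, 0.4, 1.5]
opening: 0.0001
t 14.5 pos [0.4796 0.0851 0.0668] rot [179.98  -0.32  10.38] F [-0.74  0.4   1.53] open 0.0001 q [ 10.  -4. -15.  79.  -0.  90.]
shift units [-0.0037  0.0134  0.1271] mm [-0.9  3.3 31.8] turn [ 0.0001 -0.0018 -0.0001]
```

Pad a sank 4.7 mm and then met a hard stop, so leaf a is the one to press.

```bash
python3 -m pendant '[[-0.004,0.013,0.05,0,-0.002,0,1],[0,0,0.05,0,0,0,1],[0,0,0.01,0,0,0,1],[0,0,0,0,0,0,1]]'
python3 go.py 0.4795 0.0817 0.03
python3 - <<'E'
from h import *
c=bot.calibration('wrist'); im=bot.camera('wrist'); s=bot.camera('scene')[:,:,::-1]; print(proj(c,[.4795,.0817,.045]))
s=cv2.resize(s[225:295,320:400],None,fx=6,fy=6,interpolation=cv2.INTER_NEAREST); w=cv2.resize(im[180:330,240:400,::-1],(504,420))
cv2.imwrite('pics/m8.png',cv2.convertScaleAbs(cv2.resize(np.hstack([cv2.resize(s,(480,420)),cv2.resize(w,(504,420))]),(800,340)),alpha=1.5,beta=20))
E
```

```text
time: 14.9
ee_pos: [0.4784, 0.0825, 0.0351]
tcp_rot: [-180.0, 0.2, 10.4]
wrist_force: [0.4, 0.7, 0.3]
opening: -0.0001
t 14.9 pos [0.4784 0.0825 0.0351] rot [-179.99    0.2    10.37] F [0.4  0.73 0.34] open -0.0001 q [ 10.  -3. -18.  76.   0.  89.]
shift units [0.0038 0.0039 0.0202] mm [1.  1.  5.1] turn [-0.      0.0011 -0.0002]
[321.26737754 293.27370472]
```

View pics/m8.png

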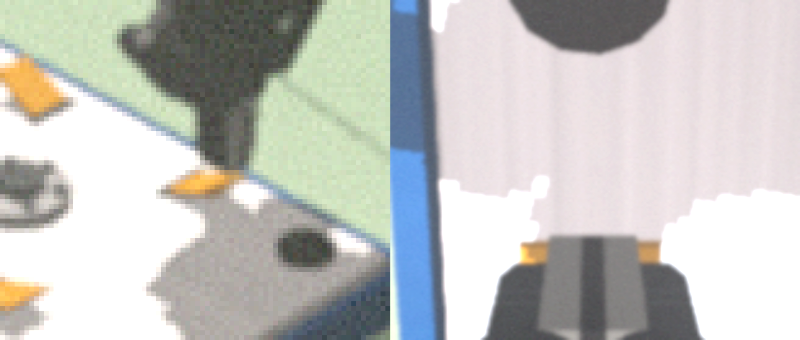

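Fingers are centred over leaf a's free end at (590,250 in the crop). I'll press.

```bash
python3 -m pendant '[[0.002,0.004,0.012,0,0,0,1],[0,0,0.008,0,0,0,1]]'| grep -E 'pos|force'; for i in 1; do python3 -m pendant '[[0,0,0.006,0,0,0,1],[0,0,0.006,0,0,0,1]]'; python3 -m pendant '[[0,0,0.006,0,0,0,1],[0,0,0.006,0,0,0,1]]'; python3 -m pendant '[[0,0,0.006,0,0,0,1],[0,0,0.006,0,0,0,1]]'; done| grep -E 'pos|force'
```

```text
ee_pos: [0.4798, 0.0821, 0.0312]
wrist_force: [0.3, -0.6, -0.2]
ee_pos: [0.4801, 0.0822, 0.0282]
wrist_force: [1.4, 0.1, 0.8]
ee_pos: [0.4802, 0.0822, 0.0251]
wrist_force: [0.2, 0.2, 0.3]
ee_pos: [0.4801, 0.0824, 0.0226]
wrist_force: [-4.8, 1.1, 7.2]
```

```bash
for i in 1; do python3 -m pendant '[[0,0,0.006,0,0,0,1],[0,0,0.006,0,0,0,1]]'; python3 -m pendant '[[0,0,0.006,0,0,0,1],[0,0,0.006,0,0,0,1]]'; python3 -m pendant '[[0,0,0.006,0,0,0,1],[0,0,0.006,0,0,0,1]]'; done| grep -E 'pos|force'
```

```text
ee_pos: [0.4798, 0.0829, 0.0206]
wrist_force: [-4.5, 1.5, 6.3]
ee_pos: [0.4797, 0.0837, 0.0188]
wrist_force: [-4.0, 1.7, 7.0]
ee_pos: [0.4797, 0.0844, 0.017]
wrist_force: [-3.7, 0.4, 7.2]
```

```bash
for i in 1; do python3 -m pendant '[[0,0.002,0.007,0,0,0,1],[0,0.002,0.007,0,0,0,1]]'; python3 -m pendant '[[0,0.002,0.007,0,0,0,1],[0,0,0.007,0,0,0,1]]'; python3 -m pendant '[[0,0,0.007,0,0,0,1],[0,0,0.007,0,0,0,1]]'; done| grep -E 'pos|force'
```

```text
ee_pos: [0.4797, 0.0847, 0.0147]
wrist_force: [-3.2, 3.5, 6.7]
ee_pos: [0.4797, 0.0853, 0.0123]
wrist_force: [-2.9, -0.5, 7.3]
ee_pos: [0.4796, 0.0855, 0.0099]
wrist_force: [-4.9, -0.6, 7.6]
```

```bash
for i in 1; do python3 -m pendant '[[0,0.003,0.006,0,0,0,1]]'; python3 -m pendant '[[0,0.002,0.006,0,0,0,1]]'; python3 -m pendant '[[0,0,0.006,0,0,0,1]]'; done| grep -E 'pos|force'
```

```text
ee_pos: [0.4796, 0.0854, 0.0091]
wrist_force: [-5.7, 5.6, 10.7]
ee_pos: [0.4797, 0.0855, 0.0088]
wrist_force: [-7.5, 1.6, 18.6]
ee_pos: [0.4797, 0.0856, 0.0087]
wrist_force: [-7.0, -3.3, 17.2]
```

```bash
python3 -m pendant '[[0,0,0.008,0,0,0,1],[0,0,0.008,0,0,0,1]]'| grep -E 'pos|force'
python3 -m pendant '[[0,0,-0.02,0,0,0,1],[0,0,-0.08,0,0,0,1],[0,0,-0.1,0,0,0,1],[0,0,-0.1,0,0,0,1],[0,0,-0.1,0,0,0,1],[0,0,0,0,0,0,1]]'
python3 - <<'E'
from h import *
im=bot.camera('wrist'); s=bot.camera('scene')[:,:,::-1]; cv2.imwrite('pics/w9.png',im[:,:,::-1])
cv2.imwrite('pics/s9.png',cv2.convertScaleAbs(cv2.resize(s[220:330,235:415],(800,489),interpolation=cv2.INTER_CUBIC),alpha=1.3,beta=10))
E
```

```text
ee_pos: [0.4798, 0.0856, 0.0086]
wrist_force: [-10.5, -1.9, 22.4]
time: 18.1
ee_pos: [0.479, 0.0839, 0.1125]
tcp_rot: [-179.3, -0.5, 10.6]
wrist_force: [-0.1, 0.6, 0.3]
opening: 0.0002
```

View pics/s9.png

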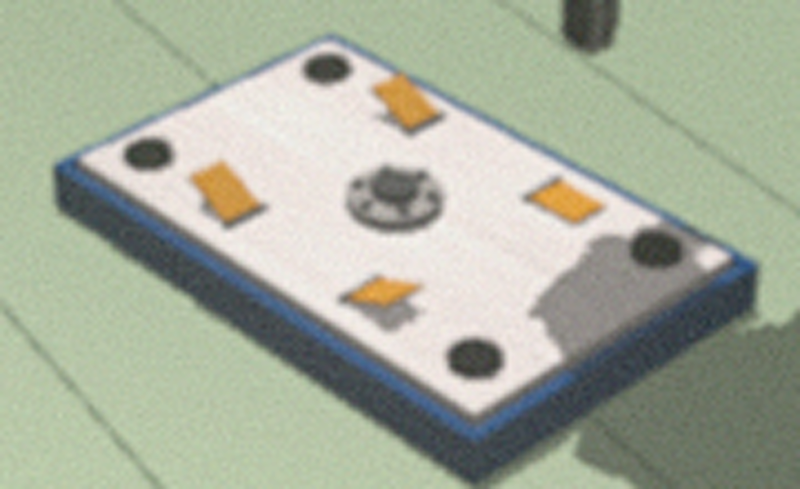

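View pics/w9.png

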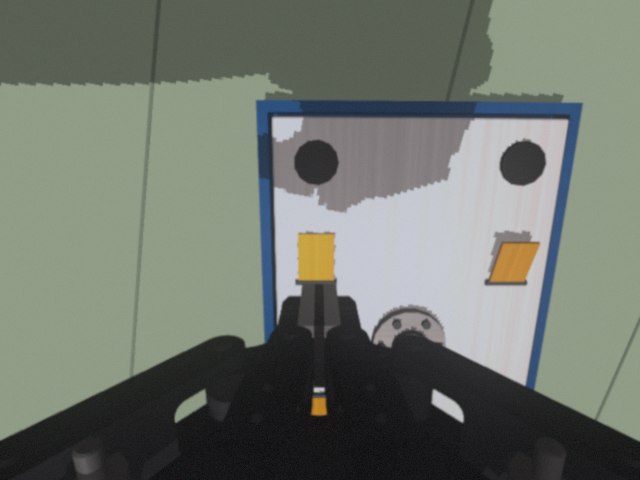

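Run:
```python
from h import *
c=bot.calibration('wrist'); im=cv2.imread('pics/w9.png'); hsv=cv2.cvtColor(im,cv2.COLOR_BGR2HSV)
m=cv2.inRange(hsv,(12,120,90),(35,255,255)); n,l,s,ce=cv2.connectedComponentsWithStats(m)
S=bot.calibration('scene')
for i in range(1,n):
    if s[i,4]>200: print(s[i],ce[i])
R=np.array([[.9837,-.1797],[.1797,.9837]])
for uv in [(299,233),(335,233),(298,281),(336,281),(316.5,162),(522.5,163)]:
    P=onz(c,uv,.034); print(uv,((P[:2]-[.5562,.0236])@R*1000).round(1))
o=bot.get_obs(); print(o['time'],o['wrist_force'])
```

```text
[ 298  234   36   47 1630] [315.8006135 256.8993865]
[ 490  243   49   39 1398] [513.41273247 261.75965665]
[311 398  16  18 262] [318.55725191 406.60687023]
(299, 233) [-79.   77.7]
(335, 233) [-55.7  77.8]
(298, 281) [-79.9  44.7]
(336, 281) [-54.6  44.8]
(316.5, 162) [-67.8 122.9]
(522.5, 163) [ 60.1 123. ]
18.2 [ 0.00367421  0.18663969 -0.63542831]
```

```bash
python3 -m pendant '[[0,0,-0.15,0,0,0,1],[0,0,-0.15,0,0,0,1],[0,0,0,0,0,0,1],[0,0,0,0,0,0,1]]'
python3 - <<'E'
from h import *
cv2.imwrite('pics/top9.png',bot.camera('top')[:,:,::-1]); print(bot.job_done())
E
```

```text
time: 18.6
ee_pos: [0.4753, 0.0823, 0.1806]
tcp_rot: [-179.2, 0.3, 10.6]
wrist_force: [0.4, -0.4, -0.2]
opening: 0.0004
the job is handed in; nothing more can be done
None
```

View pics/top9.png

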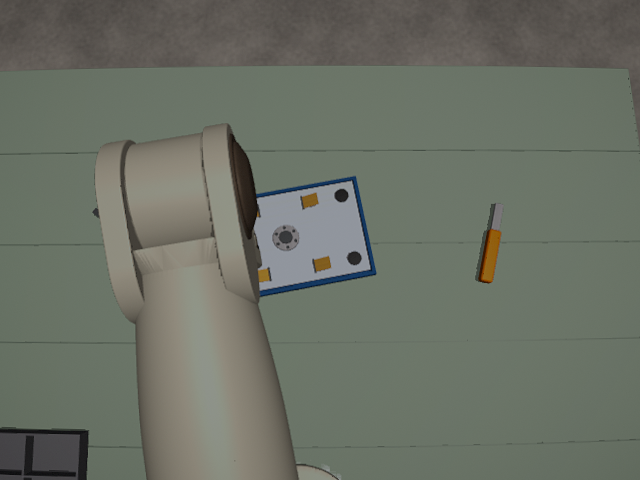

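The springy corner is pad a (near left). I pressed its leaf flat, moved clear and handed the job in at 18.6 s.

- **Finding the corner:** I pressed the pads in the order b, d, c, a. Pads b, d and c stopped hard at 7–15 N. Pad a sank 4.7 mm at 4–6 N and then met a hard stop.
- **Pressing the leaf:** Leaf a went down at about 7 N and reached a hard stop. I held it there at 17–22 N before letting go.
- **Last checks:** The scene view shows leaf a lying flat and the other three leaves still standing. The wrist view places leaf a's free edge where a flat leaf should be, to within about 1 mm. The wrist force is back near zero.
- **Bystanders:** The handle lies where it did at the start. The arm hid most of the sheave and all of the roller in the final top view, so I couldn't check them; I kept the tool over the bed on the left side.
- **A disagreement:** The fingertips touched the pads at a TCP reading of z 0.015, against the 0.037 m expected. I therefore judged contact by force and camera, not by the reported height. The wrist camera also placed pad a 2–3 mm off its nominal position, which is about the calibration error.

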